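# Hold the sprung pointer of a marking-out jig at its set length

## Task

Set up the marking-out jig for the carver: slide the loose wooden slab lengthwise along the bench into the jig's slot until it is fully home against the stop, and leave it there. Then grip the jig's sprung pointer rod by its wooden handle, pull it out until the ring on the rod stands between the two prongs of the set-stop, and keep holding it there: you finish with the rod held in the gripper, because its spring would draw it back. Do not shift the set-stop, and leave the sharpening stone, gouge and glue bottle where they are.

Things in the scene. Friction and masses are not known exactly. Their poses are not given: they have to be found in the camera images.
- slab: Loose flat slab of pale wood, 130 mm long (its x), 50 mm wide (its y), 14 mm thick, about 90 g, lying flat on the bench, to the left or right in front of the robot. Origin at the centre of its underside. The two ends are alike: either may go in first.
- jig: Marking-out jig of plywood and steel fixed to the bench. Origin on the bench, in the plane of the slot mouth; x points into the slot, away from the robot, y left of that, z up. Slot along y = -45 mm; sprung rod along y = 45 mm, 55 mm up, on a rail 30 mm high (y 25 to 85, x -6 to 190 mm), with front bearing (x -6 to 4, top 72 mm) and rear barrel (x 92 to 187, top 69 mm).
- slot (a point): Middle of the slot mouth, at bench level; axes as the jig's. Slot 53 mm wide, 17 mm high, 60 mm deep to the stop; the bench is its floor, the top open along the middle. Its block is 27 mm high, cheeks 14 mm thick; two steel lead-in plates flare to a 66 mm opening 16 mm in front. With the slab fully home its centre is 5 mm in front of this point and 70 mm of it stick out.
- rod: Sprung steel pointer rod, 12 mm thick; slides out of the barrel along the jig's -x (towards the robot), at most 90 mm. Origin at the centre of its length mark, a raised ring 20 mm across and 6 mm wide, at rest at jig x = 88 mm. Axes as the jig's. Pull: 3 N at first, 9 N at 70 mm (90 N/m); springs back if let go. A brass pointer sticks out 40 mm to jig -y, 102 mm in front of the ring.
- handle (a point): Centre of the rod's dark wooden handle, 138 mm from the ring towards the robot, 55 mm above the bench; moves with the rod. The handle is 32 mm long (jig x), 24 mm wide (jig y), 30 mm high, with a flange 40 mm wide and 6 mm thick on its outer end (the end nearer the robot).
- fork (a point): Where the ring's centre must come: on the rod's axis, midway between the two prongs of the dark steel set-stop that stands on the rail beside the rod (jig +y side). Prongs 16 mm apart inside (along jig x), 4 mm thick. Axes as the jig's. Set anew each time 40 to 70 mm in front of the ring's rest place, clamped by friction; must not be shifted.
- stone: Bystander: grey sharpening stone in its dark wooden holder, 140 x 55 mm, 34 mm high. Origin at the centre of its underside. It lies on the side in front of the robot where the slab is not.
- gouge: Bystander: gouge lying on the bench, wooden handle and steel blade, 240 mm long, origin on the bench under the joint of handle and blade, blade towards its x.
- glue: Bystander: white glue bottle, 60 mm across, 160 mm high. Origin at the centre of its underside.

How it is judged:
By the outcome, as a careful person would: the job done as asked, in the order asked, and still so for the second after the job is handed in, while the arm keeps its last pose, push and grip.
It also fails if it takes over 51 s, if anything falls off the work surface, if the arm or the gripper's body presses on something with over 40 N, if the wrist force passes 120 N, or if a joint passes its speed limit or range.

## Robot

A 6-joint arm with a two-finger parallel gripper is mounted at the origin on the work surface. World frame = base frame: x ahead of the robot, y to its left, z up, the work surface at z = 0. Lengths are in m, angles in rad, forces in N, time in s.
With the tool pointing down it reaches from about 0.275 to 0.875 m from the base axis. Payload 12.5 kg.
Tool frame: the origin (TCP) lies at the very end of the fingers, on their centre line; the grasp point (between the pads) lies 19 mm behind it; z points along the fingers, y is the line along which they close (so a half turn about z gives the same grasp; the last joint's range is limited). The gripper opens to 85 mm and grips with 20 to 120 N. Pads are 22 mm wide; open, the fingers measure 114 mm over their backs; the gripper's body (76 mm by 85 mm) begins 54 mm behind the grasp point. The pads swing forward as they close: fully open they stand 13 mm farther back than shut.
Start: joints at [-1.257, 0.351, 1.652, -0, 1.139, -0.085], TCP at [0.214, -0.507, 0.231] pointing down, gripper open.
Joint ranges: [-2.75, 2.75], [-0.79, 2.1], [0.01, 2.65], [-1.57, 4.71], [0.07, 3.14], [-2.87, 2.87]. Speed limits (rad/s): [2.22, 2.22, 2.79, 3.14, 3.14, 3.14].

## Interface

Orientations are given as a 3x3 rotation matrix whose columns are the frame's x, y, z axes.
In Python, from cell import r gives the robot as it stands.
- The arm moves only by the shell command python3 -m handwheel [OPENING], which reads ROWS from standard input. ROWS is a JSON list of rows, 1 to 5 of them, each an object with the fields xyz (a list: dx, dy, dz in a scale on which 1.0 is 1 m), twist (a turn about the tool's z in a scale on which 1.0 is 180 degrees); a field left out counts as zero; each row is the pose to reach, as a shift and turn from the pose commanded when the command began, along the tool's axes at that moment; what a row does not reach only later rows make up. A row lasts 1/10 s, in which the tool goes at most 0.05 m and 0.15 rad, less where a joint would pass 70% of its speed; a pose out of reach is approached as far as the arm can. OPENING is the opening from 0.0 (shut) to 1.0 (fully open), set as the command begins (- or left out keeps the last). The fingers move at their own pace and stop on an object; the grip force is fixed at half the most. Time passes only in rows, so rows that do not move let the fingers close. It prints the time, the measured TCP pose, the force, the opening and the grip force at its end. No shift or turn number may pass 1 either way. Input that does not fit is refused with a message, and nothing moves.
- r.get_obs(): the state, without advancing time (a new reading comes with each control period).
- r.read_camera(name): name is "scene" or "top" or "wrist"; returns the picture (420x560x3 uint8, red, green, blue); there is no depth.
- r.camera_params(name): a dict with "mtx" (3x3 intrinsics, pixels), "k1" (the pictures are not rectified: a ray, as slopes to the right and down, at radius r is drawn at 1 + k1 r^2 times it, then the intrinsics apply), "position" and "orientation" of the camera in the world; the wrist camera has in their place "hand_eye" (4x4, takes a point from camera to tool coordinates, whose origin is the TCP and whose axes are the flange's). Camera axes: x right, y up, looking along -z (the intrinsics and any distortion apply to the point x, -y, -z); pixel columns grow to the right and rows downward; lengths in m; the calibration is good to about 2 mm. A picture is of the moment at which its call begins: read the wrist's pose just before it. camera_params takes no time and is no camera call.
- r.sign_off(): hands the job in; it is judged then, once.
The state is a dict: "t": time; "joint_positions": joint angles; "joint_velocities": joint speeds; "effort": joint torques, N m; "eef_pos": TCP position; "orientation": TCP orientation; "contact_force": force on the tool from outside, world axes, zero at the start; "ft_torque": the same for the moment, N m; "grip_width": opening from 0.0 (shut) to 1.0 (fully open); "grip_force": force on a finger pad.
Only numpy, scipy, OpenCV 4.12 (cv2) and the standard library are available. Lean on these libraries where they do the work, as an engineer would, in place of code of your own. Each camera call takes 0.05 s, during which the arm holds its last target. There are 200 camera calls.

## Working session

There is one attempt and no reset: what is moved stays moved. The work goes in short steps, Python scripts to look and compute and a shell command to move; the robot and the scene stay as the last step left them, time stands still between calls to the robot, and variables do not carry over. Pictures are saved under pics/ and viewed, at most 10 in all, crops included, and the job is handed in when it is done.

```bash
ls; mkdir -p pics
python3 - <<'E'
from cell import r
import cv2
for n in ("top","scene"):
    cv2.imwrite(f"pics/{n}0.png", r.read_camera(n)[:,:,::-1])
    print(n, r.camera_params(n))
print(r.camera_params("wrist"))
o=r.get_obs(); print(o['t'],o['orientation'])
E
```

```text
pics
top {'mtx': array([[536.05034659,   0.        , 269.93011917],
       [  0.        , 536.05034659, 211.04855921],
       [  0.        ,   0.        ,   1.        ]]), 'k1': -0.10907233078598204, 'position': array([0.37722405, 0.02429075, 1.43936802]), 'orientation': array([[-0.0055553 ,  0.99125508, -0.13184276],
       [-0.99996165, -0.0046141 ,  0.00744318],
       [ 0.00676976,  0.13187905,  0.9912427 ]])}
scene {'mtx': array([[400.78988704,   0.        , 276.47958693],
       [  0.        , 400.78988704, 213.50359613],
       [  0.        ,   0.        ,   1.        ]]), 'k1': -0.11700658481481162, 'position': array([1.14352944, 0.45370311, 0.855572  ]), 'orientation': array([[-0.63491656, -0.56308048,  0.52898141],
       [ 0.77248994, -0.47318781,  0.4235004 ],
       [ 0.01184275,  0.67752024,  0.73540878]])}
{'mtx': array([[377.21690566,   0.        , 275.02157766],
       [  0.        , 377.21690566, 207.99249437],
       [  0.        ,   0.        ,   1.        ]]), 'k1': -0.0837033118094616, 'hand_eye': array([[ 5.31136753e-04,  9.55881053e-01,  2.93753521e-01,
         7.49100502e-02],
       [ 9.99999858e-01, -5.20444200e-04, -1.14565189e-04,
        -1.15768441e-03],
       [ 4.33716231e-05,  2.93753540e-01, -9.55881193e-01,
        -1.41525698e-01],
       [ 0.00000000e+00,  0.00000000e+00,  0.00000000e+00,
         1.00000000e+00]])}
0.1 [[ 9.21538536e-01  3.88286812e-01 -2.78185227e-04]
 [ 3.88286898e-01 -9.21538070e-01  9.32685720e-04]
 [ 1.05791288e-04 -9.67521512e-04 -9.99999526e-01]]
```

View pics/top0.png

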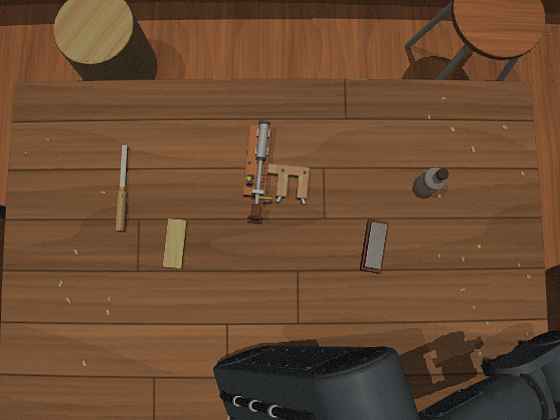

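View pics/scene0.png

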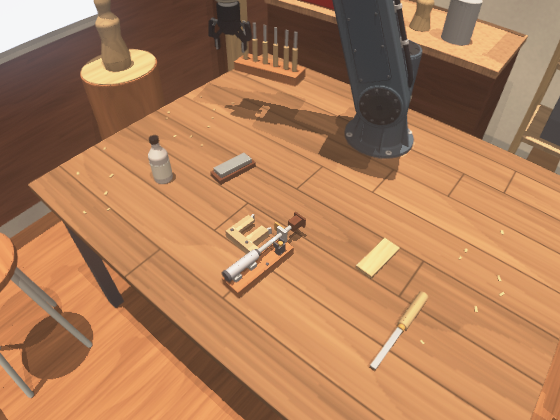

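Top view: slab at about (175,244), jig with its slot at (292,185), rod from (262,122) to the handle at (255,217), stone at (375,246), gouge at (122,190) and glue at (430,183).

```bash
cat > h.py <<'E'
from cell import r
import cv2, numpy as np
def cam(n):
    p=r.camera_params(n)
    if n=="wrist":
        o=r.get_obs(); T=np.eye(4); T[:3,:3]=o['orientation']; T[:3,3]=o['eef_pos']; T=T@p['hand_eye']
        p['position'],p['orientation']=T[:3,3],T[:3,:3]
    return p
def pts(p,uv,z):
    "pixels -> world points on the plane at height z"
    q=cv2.undistortPoints(np.float64(uv).reshape(-1,1,2),p['mtx'],np.array([p['k1'],0,0,0,0.])).reshape(-1,2)
    d=np.c_[q[:,0],-q[:,1],-np.ones(len(q))]@p['orientation'].T
    return p['position']+d*((z-p['position'][2])/d[:,2])[:,None]
def tool(v):
    "world vector -> tool axes"
    return np.array(r.get_obs()['orientation']).T@np.array(v)
def snap(n,f):
    p=cam(n); im=r.read_camera(n)[:,:,::-1].copy(); cv2.imwrite(f"pics/{f}.png",im); return p,im
E
python3 - <<'E'
from h import *
im=cv2.imread("pics/top0.png"); p=cam("top")
print(pts(p,[[175,244]],.014), pts(p,[[375,246]],.034))
print("rod", pts(p,[[255,217],[263,122]],.055), "mouth",pts(p,[[277,203],[303,203]],.027))
hsv=cv2.cvtColor(im,cv2.COLOR_BGR2HSV); print(hsv[244,175],hsv[185,280],hsv[230,200])
c=im[110:230,220:330]; cv2.imwrite("pics/topc.png",cv2.resize(c,None,fx=5,fy=5,interpolation=cv2.INTER_CUBIC))
E
```

```text
[[0.4793075  0.26733535 0.014     ]] [[ 0.46984862 -0.26291396  0.034     ]]
rod [[0.54591877 0.0528201  0.055     ]
 [0.80150076 0.03108167 0.055     ]] mouth [[ 0.5866197  -0.00526722  0.027     ]
 [ 0.5863128  -0.07458923  0.027     ]]
[ 23 109 157] [ 16 118 153] [ 13 143 112]
```

View pics/topc.png

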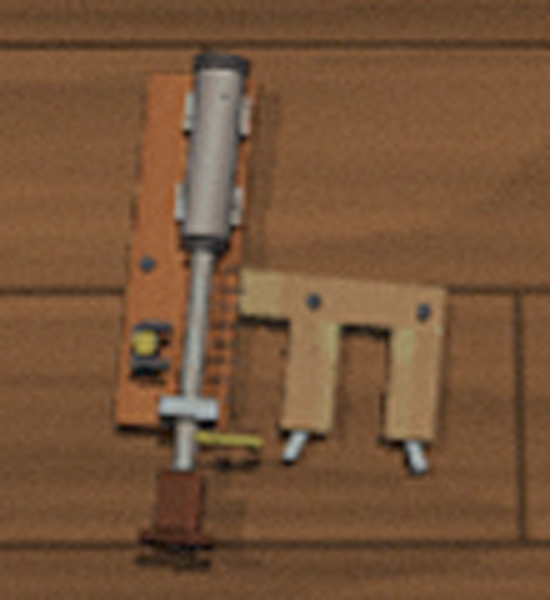

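Zoomed top view: rod and rail on the left, with the set-stop at crop (150,350) beside the rod. The slot opens towards the robot between crop x 330 and 390, with lead-in plates at (295,445) and (415,455). The jig's yaw is about -0.085. Next I go to a spot where one wrist picture shows both jig and slab.

The rows are not in the units I measure in: turns go in shares of 180 degrees. I convert before sending: 0.484 rad / 3.1416 = 0.1541.

```bash
echo '[{"xyz":[0.04, -0.027, -0.002]}, {"xyz":[0.08, -0.055, -0.004]}, {"xyz":[0.12, -0.082, -0.006]}, {"xyz":[0.16, -0.11, -0.008]}, {"xyz":[0.2, -0.137, -0.01]}]' | python3 -m handwheel 1.0
echo '[{"xyz":[0.04, -0.027, -0.002]}, {"xyz":[0.08, -0.055, -0.004]}, {"xyz":[0.12, -0.082, -0.006]}, {"xyz":[0.16, -0.11, -0.008]}, {"xyz":[0.2, -0.137, -0.01]}]' | python3 -m handwheel
echo '[{"xyz":[0.04, -0.027, -0.002], "twist":0.0318}, {"xyz":[0.08, -0.055, -0.004], "twist":0.0637}, {"xyz":[0.12, -0.082, -0.006], "twist":0.0955}, {"xyz":[0.16, -0.11, -0.008], "twist":0.1273}, {"xyz":[0.19, -0.135, -0.01], "twist":0.1541}]' | python3 -m handwheel
echo '[{}, {}, {}]' | python3 -m handwheel
python3 -c '
from h import *
snap("wrist","w1")'
```

```text
t: 0.6
eef_pos: [0.3452, -0.301, 0.2412]
orientation: [[0.922, 0.388, -0.0], [0.388, -0.922, 0.0], [-0.0, -0.0, -1.0]]
contact_force: [0.5, -1.1, 0.5]
grip_width: 1.003
grip_force: 0.0
t: 1.1
eef_pos: [0.4764, -0.097, 0.2513]
orientation: [[0.922, 0.388, -0.0], [0.388, -0.922, 0.0], [-0.0, -0.0, -1.0]]
contact_force: [0.4, -1.9, 0.4]
grip_width: 1.003
grip_force: 0.0
t: 1.6
eef_pos: [0.5993, 0.1016, 0.2608]
orientation: [[0.996, -0.088, -0.001], [-0.088, -0.996, 0.0], [-0.001, 0.0, -1.0]]
contact_force: [0.4, -0.3, -0.4]
grip_width: 1.0
grip_force: 0.0
t: 1.9
eef_pos: [0.598, 0.0983, 0.261]
orientation: [[0.996, -0.085, -0.001], [-0.085, -0.996, -0.0], [-0.001, 0.0, -1.0]]
contact_force: [0.1, 0.6, 0.2]
grip_width: 0.999
grip_force: 0.0
```

View pics/w1.png

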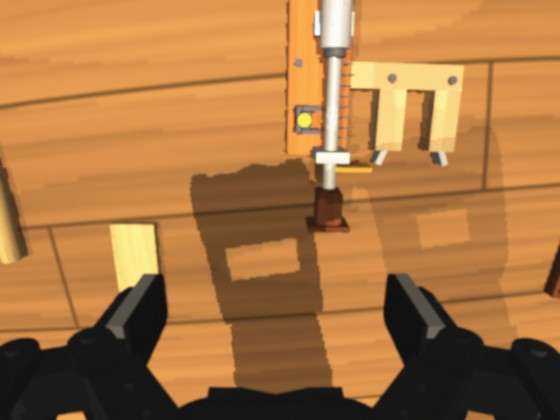

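The picture shows slab's far end at (110–157, 224), handle at (328,208), front bearing at (332,157), and set-stop at (305,120). The cheeks' front faces are at row ~150 and the slot lies between columns 405 and 432. A zoom follows for exact corners, plus the slab's fit from the top view.

Run:
```python
from h import *
im=cv2.imread("pics/w1.png")
c=im[50:245,285:475]; cv2.imwrite("pics/w1c.png",cv2.resize(c,None,fx=3.05,fy=3.05,interpolation=cv2.INTER_CUBIC))
t=cv2.imread("pics/top0.png"); h=cv2.cvtColor(t,cv2.COLOR_BGR2HSV)
m=cv2.inRange(h,(19,70,120),(35,255,255)); m[:, :150]=0; m[:,200:]=0; m[:210]=0; m[280:]=0
c=max(cv2.findContours(m,0,2)[0],key=cv2.contourArea); b=cv2.boxPoints(cv2.minAreaRect(c))
w=pts(cam("top"),b,.014); print(np.round(w,4),"centre",w.mean(0), cv2.contourArea(c)); 
e=[w[1]-w[0],w[2]-w[1]]; l=max(e,key=np.linalg.norm); print([np.linalg.norm(x) for x in e],"yaw",np.arctan(l[1]/l[0]))
```

```text
[[0.4215 0.2997 0.014 ]
 [0.5502 0.2876 0.014 ]
 [0.5446 0.239  0.014 ]
 [0.4162 0.2515 0.014 ]] centre [0.48311425 0.2694387  0.014     ] 764.0
[np.float64(0.12921177822894606), np.float64(0.04897722497530782)] yaw -0.09363575320904347
```

View pics/w1c.png

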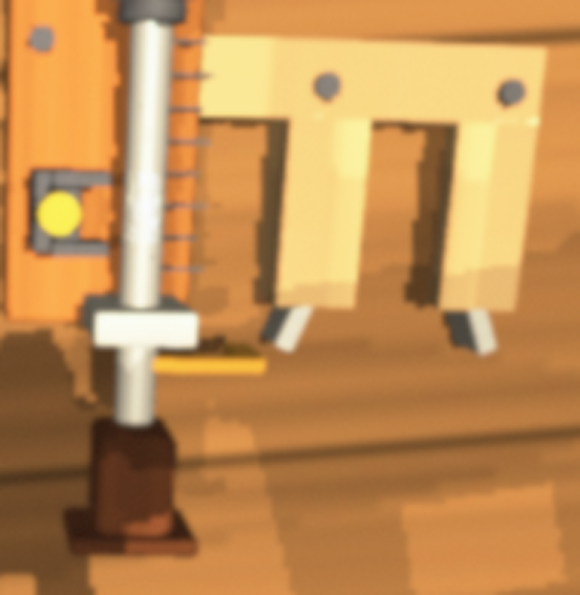

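The crop gives block front outer corners (275,305) and (516,311). Set-stop prongs are at rows ~178 and ~247 with their middle at ~212. Rod centre is at (135,400) and (150,50), handle spans rows 420–530, and flange is at row ~548.

Run:
```python
from h import *
p=cam("wrist"); f=lambda uv,z: pts(p,np.array(uv)/3.05+[285,50],z)[:,:2]
out=f([[275,305],[516,311]],.027); inn=f([[355,308],[440,309]],.027); print("outer w",np.linalg.norm(out[0]-out[1]),"inner",np.linalg.norm(inn[0]-inn[1]))
rod=f([[135,400],[150,50]],.055); d=rod[1]-rod[0]; a=np.arctan2(d[1],d[0]); e=out[0]-out[1]
back=f([[546,48]],.027); s=back[0]-out[1]
print("yaw rod",a,"front",np.arctan2(-e[0],e[1]),"side",np.arctan2(s[1],s[0]))
R=np.array([[np.cos(a),-np.sin(a)],[np.sin(a),np.cos(a)]])
for O in (out.mean(0),inn.mean(0)):
    org=O+R@[0,.045]; print("slot",O,"jig org",org,"rod in jig",(rod-org)@R)
org=out.mean(0)+R@[0,.045]
for n,z,uv in (("prongs top?",.055,[[80,178],[80,247]]),("prongs.06",.065,[[80,178],[80,247]]),("bearing",.072,[[145,310],[147,347]]),("flange bottom edge",.075,[[130,552],[66,512]]),("handle",.07,[[95,500],[170,500]]),("lead tips",.02,[[285,350],[487,353]])): print(n,(f(uv,z)-org)@R)
```

```text
outer w 0.08192018028993034 inner 0.028835412448635436
yaw rod -0.09006904829519677 front -0.09966617448624879 side -0.08428099151582724
slot [ 0.60507869 -0.04342546] jig org [0.60912632 0.00139213] rod in jig [[-0.02550497  0.04494812]
 [ 0.07768004  0.04494812]]
slot [ 0.60484432 -0.04370527] jig org [0.60889195 0.00111233] rod in jig [[-0.02529672  0.04524787]
 [ 0.07788829  0.04524787]]
prongs top? [[0.04139788 0.06408168]
 [0.02125307 0.0634895 ]]
prongs.06 [[0.04178093 0.06501911]
 [0.02221548 0.06444396]]
bearing [[ 0.00505942  0.04577117]
 [-0.00574456  0.04468381]]
flange bottom edge [[-0.06825467  0.04721477]
 [-0.05549853  0.06711074]]
handle [[-0.05328843  0.05793613]
 [-0.05318534  0.03501298]]
lead tips [[-0.01584563 -0.01052833]
 [-0.01602482 -0.08100479]]
```

To row units: 0.009 rad / 3.1416 = 0.0029.

```bash
echo '[{"xyz":[-0.032, -0.032, 0.02]}, {"xyz":[-0.064, -0.064, 0.04]}, {"xyz":[-0.095, -0.097, 0.06]}, {"xyz":[-0.127, -0.129, 0.08]}, {"xyz":[-0.159, -0.161, 0.1], "twist":0.0029}]' | python3 -m handwheel
echo '[{}, {}]' | python3 -m handwheel
python3 - <<'E'
from h import *
p,im=snap("wrist","w2"); h=cv2.cvtColor(im,cv2.COLOR_BGR2HSV)
print(p['position'])
m=cv2.inRange(h,(19,60,120),(35,255,255))
c=max(cv2.findContours(m,0,2)[0],key=cv2.contourArea); b=cv2.boxPoints(cv2.minAreaRect(c)); print(cv2.contourArea(c),b)
print(np.round(pts(p,b,.014),4))
E
```

```text
t: 2.45
eef_pos: [0.4526, 0.2732, 0.161]
orientation: [[0.995, -0.095, 0.001], [-0.095, -0.995, 0.0], [0.001, -0.0, -1.0]]
contact_force: [1.0, 1.0, -0.0]
grip_width: 0.998
grip_force: 0.0
t: 2.65
eef_pos: [0.4535, 0.2728, 0.1614]
orientation: [[0.996, -0.093, -0.0], [-0.093, -0.996, -0.0], [-0.0, 0.0, -1.0]]
contact_force: [0.1, 0.1, 0.7]
grip_width: 1.001
grip_force: 0.0
[0.52765772 0.26691136 0.30296894]
6353.0 [[243.  65.]
 [310.  65.]
 [310. 178.]
 [243. 178.]]
[[0.5495 0.2882 0.014 ]
 [0.545  0.2398 0.014 ]
 [0.4611 0.2455 0.014 ]
 [0.466  0.2978 0.014 ]]
```

View pics/w2.png

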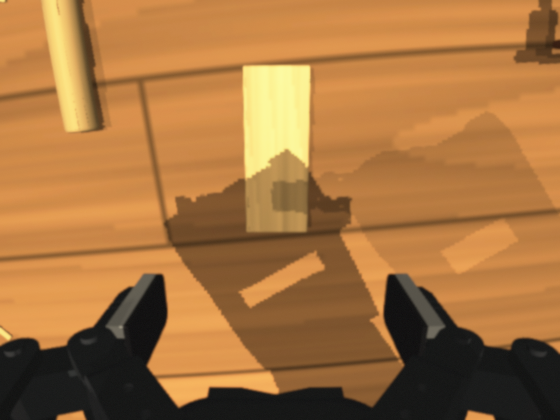

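The slab lies straight between the fingers (columns 243–310, rows 65–232) and matches the top-view fit. The gouge's handle end at (85,130) is well clear. I descend and grip.

```bash
echo '[{"xyz":[0, 0, 0.05]}, {"xyz":[0, 0, 0.1]}, {"xyz":[0, 0, 0.135]}, {"xyz":[0, 0, 0.148]}, {"xyz":[0, 0, 0.155]}]' | python3 -m handwheel
echo '[{"xyz":[0, 0, 0.001]}, {"xyz":[0, 0, 0.002]}, {"xyz":[0, 0, 0.002]}, {"xyz":[0, 0, 0.002]}, {"xyz":[0, 0, 0.002]}]' | python3 -m handwheel 0.45
echo '[{}, {}, {}]' | python3 -m handwheel
```

```text
t: 3.2
eef_pos: [0.4546, 0.2723, 0.0061]
orientation: [[0.995, -0.096, -0.0], [-0.096, -0.995, -0.0], [-0.0, 0.0, -1.0]]
contact_force: [0.0, 0.2, 0.5]
grip_width: 0.998
grip_force: 0.0
t: 3.7
eef_pos: [0.4548, 0.2735, 0.0061]
orientation: [[0.996, -0.094, 0.003], [-0.094, -0.996, 0.001], [0.002, -0.001, -1.0]]
contact_force: [-0.1, -2.6, 7.9]
grip_width: 0.561
grip_force: 60.8
t: 4.0
eef_pos: [0.4548, 0.2735, 0.0061]
orientation: [[0.996, -0.094, 0.003], [-0.094, -0.996, 0.001], [0.002, -0.001, -1.0]]
contact_force: [-1.4, -2.1, 7.1]
grip_width: 0.559
grip_force: 60.8
```

```bash
echo '[{"xyz":[0, 0.01, -0.001]}, {"xyz":[0, 0.05, -0.001]}, {"xyz":[0, 0.095, -0.001]}, {"xyz":[0, 0.14, -0.001]}, {"xyz":[0, 0.185, -0.001]}]' | python3 -m handwheel
echo '[{"xyz":[0, 0.045, 0]}, {"xyz":[0, 0.085, 0]}, {"xyz":[0.012, 0.11, 0]}, {"xyz":[0.03, 0.117, 0]}, {"xyz":[0.046, 0.117, 0]}]' | python3 -m handwheel
echo '[{}, {}]' | python3 -m handwheel
python3 - <<'E'
from h import *
p,im=snap("wrist","w3"); h=cv2.cvtColor(im,cv2.COLOR_BGR2HSV)
o=r.get_obs(); print(o['eef_pos'])
m=cv2.inRange(h,(19,60,120),(35,255,255))
for c in cv2.findContours(m,0,2)[0]:
    if cv2.contourArea(c)>800: b=cv2.boxPoints(cv2.minAreaRect(c)); print(b.tolist(),np.round(pts(p,b,.014),4).tolist())
E
```

```text
t: 4.5
eef_pos: [0.4364, 0.0873, 0.0062]
orientation: [[0.996, -0.093, 0.002], [-0.093, -0.996, 0.0], [0.002, -0.0, -1.0]]
contact_force: [0.4, -0.0, 0.6]
grip_width: 0.556
grip_force: 61.9
t: 5.0
eef_pos: [0.4717, -0.0336, 0.0061]
orientation: [[0.995, -0.096, 0.001], [-0.096, -0.995, -0.0], [0.001, 0.0, -1.0]]
contact_force: [-2.0, 0.3, 2.3]
grip_width: 0.558
grip_force: 62.1
t: 5.2
eef_pos: [0.4719, -0.0322, 0.0061]
orientation: [[0.996, -0.094, 0.003], [-0.094, -0.996, -0.001], [0.003, 0.0, -1.0]]
contact_force: [3.3, -2.3, 7.0]
grip_width: 0.56
grip_force: 62.5
[ 0.47166976 -0.0320302   0.00613499]
[[198.87646484375, 245.58193969726562], [206.20306396484375, 33.11043930053711], [351.3408203125, 38.115203857421875], [344.01422119140625, 250.58670043945312]] [[0.4928, -0.0038, 0.014], [0.5675, -0.0173, 0.014], [0.5615, -0.0651, 0.014], [0.4855, -0.0592, 0.014]]
```

View pics/w3.png

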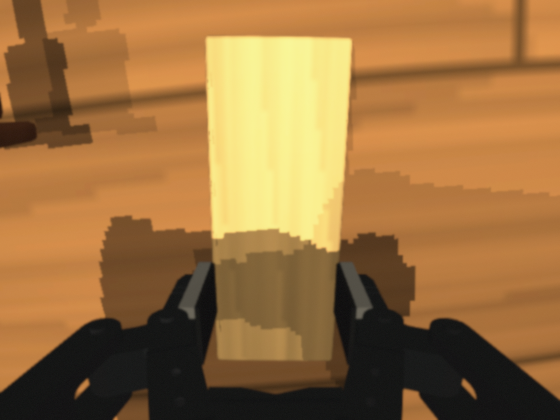

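The slab is held square (front edge row 38, columns 206–351; rear end at row 360) and lies on the slot axis within about 1 mm. I turn it by 0.006 and feed it in gently.

To row units: -0.006 rad / 3.1416 = -0.0019.

```bash
echo '[{"xyz":[0.008, 0, 0], "twist":-0.0019}, {"xyz":[0.016, 0, 0], "twist":-0.0019}, {"xyz":[0.024, 0, 0], "twist":-0.0019}, {"xyz":[0.03, 0, 0], "twist":-0.0019}, {"xyz":[0.036, 0, 0], "twist":-0.0019}]' | python3 -m handwheel
echo '[{"xyz":[0.005, 0, 0]}, {"xyz":[0.01, 0, 0]}, {"xyz":[0.015, 0, 0]}, {"xyz":[0.018, 0, 0]}, {"xyz":[0.02, 0, 0]}]' | python3 -m handwheel
python3 -c '
from h import *
p=cam("wrist"); w=pts(p,[[275,359],[278.5,38]],.014); o=r.get_obs(); print(o["contact_force"],o["ft_torque"])'
```

```text
t: 5.75
eef_pos: [0.5048, -0.0347, 0.006]
orientation: [[0.996, -0.087, -0.004], [-0.087, -0.996, 0.001], [-0.004, -0.0, -1.0]]
contact_force: [-9.5, 1.1, 18.4]
grip_width: 0.561
grip_force: 63.9
t: 6.25
eef_pos: [0.525, -0.0365, 0.0061]
orientation: [[0.996, -0.087, -0.003], [-0.087, -0.996, 0.0], [-0.003, -0.0, -1.0]]
contact_force: [-9.7, 1.1, 17.0]
grip_width: 0.558
grip_force: 63.7
[-9.74933268  1.12580564 16.98595172] [0.23895096 1.56815637 0.01401383]
```

```bash
echo '[{"xyz":[0.008, 0, -0.0007]}, {"xyz":[0.017, 0, -0.0007]}, {"xyz":[0.026, 0, -0.0007]}, {"xyz":[0.034, 0, -0.0007]}, {"xyz":[0.04, 0, -0.0007]}]' | python3 -m handwheel
echo '[{"xyz":[0.002, 0, 0]}, {"xyz":[0.004, 0, 0]}, {"xyz":[0.005, 0, 0]}, {"xyz":[0.006, 0, 0]}, {"xyz":[0.006, 0, 0]}]' | python3 -m handwheel
```

```text
t: 6.75
eef_pos: [0.5672, -0.0405, 0.0061]
orientation: [[0.996, -0.088, -0.0], [-0.088, -0.996, 0.0], [-0.0, -0.0, -1.0]]
contact_force: [-4.7, 1.4, 6.9]
grip_width: 0.56
grip_force: 62.7
t: 7.25
eef_pos: [0.5719, -0.0409, 0.0061]
orientation: [[0.996, -0.088, -0.003], [-0.088, -0.996, 0.0], [-0.003, -0.0, -1.0]]
contact_force: [-7.3, 0.4, 10.8]
grip_width: 0.555
grip_force: 63.1
```

```bash
echo '[{"xyz":[0.002, 0, 0]}, {"xyz":[0.003, 0, 0]}, {"xyz":[0.004, 0, 0]}, {"xyz":[0.004, 0, 0]}]' | python3 -m handwheel
echo '[{"xyz":[0.001, 0, 0]}, {"xyz":[0.002, 0, 0]}, {"xyz":[0.003, 0, 0]}, {"xyz":[0.003, 0, 0]}]' | python3 -m handwheel
```

```text
t: 7.65
eef_pos: [0.572, -0.0409, 0.006]
orientation: [[0.996, -0.088, -0.012], [-0.088, -0.996, 0.001], [-0.012, -0.0, -1.0]]
contact_force: [-27.9, 0.5, 31.0]
grip_width: 0.563
grip_force: 65.1
t: 8.05
eef_pos: [0.5721, -0.0409, 0.0059]
orientation: [[0.996, -0.087, -0.019], [-0.087, -0.996, 0.002], [-0.019, -0.0, -1.0]]
contact_force: [-44.0, 0.5, 42.4]
grip_width: 0.557
grip_force: 66.6
```

The slab stopped exactly at the predicted home pose with contact force rising. I relax the push, open part way and rise.

```bash
echo '[{"xyz":[-0.003, 0, 0]}, {"xyz":[-0.006, 0, 0]}, {"xyz":[-0.006, 0, 0]}]' | python3 -m handwheel
echo '[{}, {}, {}, {}]' | python3 -m handwheel 0.75
echo '[{"xyz":[0, 0, -0.01]}, {"xyz":[0, 0, -0.04]}, {"xyz":[0, 0, -0.09]}, {"xyz":[0, 0, -0.14]}, {"xyz":[0, 0, -0.18]}]' | python3 -m handwheel 
echo '[{"xyz":[0.02, 0, -0.02]}, {"xyz":[0.05, 0, -0.03]}, {"xyz":[0.05, 0, -0.03]}]' | python3 -m handwheel 1.0
python3 - <<'E'
from h import *
p,im=snap("wrist","w4"); print(r.get_obs()['eef_pos'])
np.savez("w4.npz",**{k:np.array(v) for k,v in p.items()})
E
```

```text
t: 8.35
eef_pos: [0.5719, -0.0409, 0.0061]
orientation: [[0.996, -0.088, -0.004], [-0.088, -0.996, 0.0], [-0.004, -0.0, -1.0]]
contact_force: [-11.8, 0.2, 14.5]
grip_width: 0.562
grip_force: 63.5
t: 8.75
eef_pos: [0.5739, -0.0412, 0.0059]
orientation: [[0.996, -0.088, 0.0], [-0.088, -0.996, -0.0], [0.0, 0.0, -1.0]]
contact_force: [0.7, -0.1, -0.1]
grip_width: 0.751
grip_force: 0.0
t: 9.25
eef_pos: [0.574, -0.0412, 0.1897]
orientation: [[0.996, -0.088, 0.003], [-0.088, -0.996, -0.0], [0.003, 0.0, -1.0]]
contact_force: [0.9, 0.1, -0.2]
grip_width: 0.745
grip_force: 0.0
t: 9.55
eef_pos: [0.6263, -0.0459, 0.2187]
orientation: [[0.996, -0.088, 0.005], [-0.088, -0.996, -0.001], [0.005, 0.0, -1.0]]
contact_force: [-1.4, -0.1, 0.1]
grip_width: 1.0
grip_force: 0.0
[ 0.6244728  -0.04565858  0.21709417]
```

View pics/w4.png

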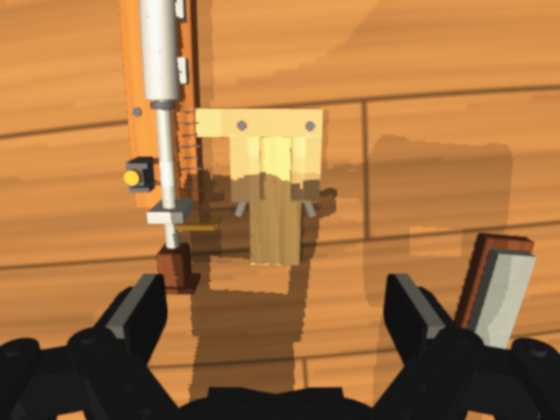

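In the picture, the slab is in the slot with no gap visible at the stop. Its rear edge is at row 265 between columns 249 and 300, and cheek fronts are at row ~200. The handle is at (174,266) and the set-stop at (140,175).

Run:
```python
from h import *
p=dict(np.load("w4.npz")); a=-.088; R=np.array([[np.cos(a),-np.sin(a)],[np.sin(a),np.cos(a)]]); org=np.array([.609,.0013])
J=lambda uv,z:(pts(p,uv,z)[:,:2]-org)@R
print("rear",J([[249.5,265],[300,265]],.014),"cheek",J([[231,200],[320,201]],.027))
o=r.get_obs()['eef_pos']; g=org+R@[-.049,.045]; print(g, tool([*(g-o[:2]),.036-o[2]]))
```

```text
rear [[-0.06955733 -0.01887989]
 [-0.06954448 -0.06978408]] cheek [[ 0.00205354 -0.00412958]
 [ 0.00112058 -0.08595079]]
[0.5641445  0.05043231] [-0.0689063  -0.09042536  0.18095093]
```

The slab's rear end is at jig x = -69.6 mm, as expected when home. Now the handle.

```bash
echo '[{"xyz":[-0.022, -0.03, 0.01]}, {"xyz":[-0.046, -0.06, 0.03]}, {"xyz":[-0.066, -0.085, 0.05]}, {"xyz":[-0.069, -0.0905, 0.07]}, {"xyz":[-0.069, -0.0905, 0.08]}]' | python3 -m handwheel
echo '[{"xyz":[0, 0, 0.03]}, {"xyz":[0, 0, 0.06]}, {"xyz":[0, 0, 0.085]}, {"xyz":[0, 0, 0.101]}, {"xyz":[0, 0, 0.101]}]' | python3 -m handwheel
echo '[{}, {}, {}, {}, {}]' | python3 -m handwheel 0.1
echo '[{}, {}, {}]' | python3 -m handwheel
```

```text
t: 10.1
eef_pos: [0.5609, 0.0516, 0.1346]
orientation: [[0.996, -0.086, -0.003], [-0.086, -0.996, -0.0], [-0.003, 0.0, -1.0]]
contact_force: [-0.5, -0.5, 0.9]
grip_width: 0.998
grip_force: 0.0
t: 10.6
eef_pos: [0.5616, 0.05, 0.0333]
orientation: [[0.996, -0.089, -0.004], [-0.089, -0.996, -0.0], [-0.004, 0.0, -1.0]]
contact_force: [-0.6, -0.4, -0.1]
grip_width: 1.001
grip_force: 0.0
t: 11.1
eef_pos: [0.5631, 0.0505, 0.0358]
orientation: [[0.996, -0.088, 0.001], [-0.088, -0.996, -0.0], [0.001, 0.0, -1.0]]
contact_force: [-1.9, -1.8, 4.4]
grip_width: 0.271
grip_force: 59.7
t: 11.4
eef_pos: [0.563, 0.0505, 0.0357]
orientation: [[0.996, -0.088, 0.001], [-0.088, -0.996, -0.0], [0.001, 0.0, -1.0]]
contact_force: [-1.9, -2.7, 6.1]
grip_width: 0.277
grip_force: 59.7
```

Gripped: opening is 23.5 mm for a 24 mm handle. I pull 50 mm and then look.

```bash
echo '[{"xyz":[-0.008, 0, 0]}, {"xyz":[-0.018, 0, 0]}, {"xyz":[-0.028, 0, 0]}, {"xyz":[-0.038, 0, 0]}, {"xyz":[-0.044, 0, 0]}]' | python3 -m handwheel
echo '[{"xyz":[-0.004, 0, 0]}, {"xyz":[-0.008, 0, 0]}, {"xyz":[-0.012, 0, 0]}, {"xyz":[-0.012, 0, 0]}, {"xyz":[-0.012, 0, 0]}]' | python3 -m handwheel
python3 - <<'E'
from h import *
p,im=snap("wrist","w5"); np.savez("w5.npz",**{k:np.array(v) for k,v in p.items()})
print(r.get_obs()['eef_pos'])
P=cam("top");t=r.read_camera("top")[:,:,::-1]; cv2.imwrite("pics/t5.png",t)
s=r.read_camera("scene")[:,:,::-1]; cv2.imwrite("pics/s5.png",s)
a=cv2.resize(im[0:180,190:390],None,fx=3,fy=3,interpolation=cv2.INTER_CUBIC)
b=cv2.resize(s[195:295,215:315],(200,200)); c=cv2.resize(t[120:240,230:280],(200,340))
cv2.imwrite("pics/v5.png",np.hstack([a,np.vstack([b,c])]))
E
```

```text
t: 11.9
eef_pos: [0.5195, 0.0546, 0.0358]
orientation: [[0.996, -0.088, 0.004], [-0.088, -0.996, 0.0], [0.004, -0.0, -1.0]]
contact_force: [7.0, -2.3, 0.0]
grip_width: 0.278
grip_force: 59.4
t: 12.4
eef_pos: [0.5082, 0.0556, 0.0358]
orientation: [[0.996, -0.088, 0.004], [-0.088, -0.996, 0.0], [0.004, -0.0, -1.0]]
contact_force: [7.7, -2.0, 1.5]
grip_width: 0.275
grip_force: 59.4
[0.50827291 0.05564341 0.03579403]
```

View pics/v5.png

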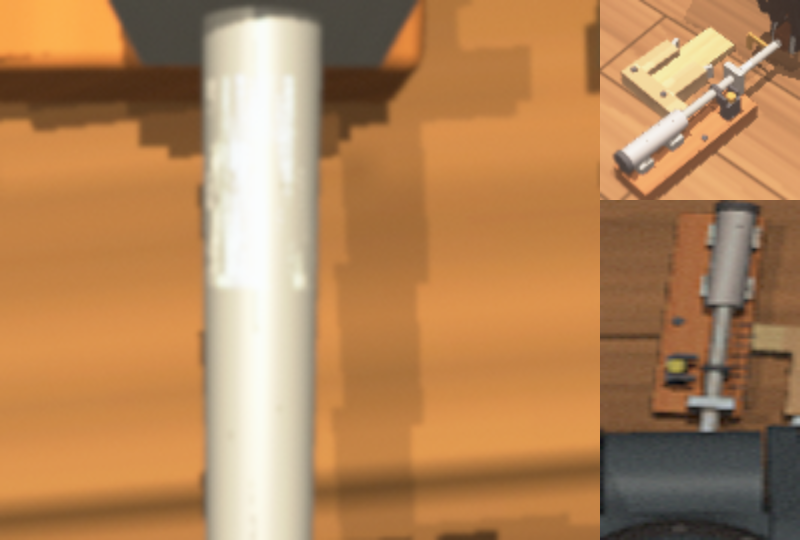

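Wrist view shows only rod and bearing. In the top crop the ring at (715,371) seems to lie between the prongs at rows ~356 and ~380. The last picture is a closer look.

Run:
```python
import cv2,numpy as np
t=cv2.imread("pics/t5.png")[175:200,236:276]; s=cv2.imread("pics/s5.png")[222:262,260:300]
cv2.imwrite("pics/v6.png",np.hstack([cv2.resize(t,(400,250),interpolation=2),cv2.resize(s,(400,400),interpolation=2)[75:325]]))
```

```text
(no output)
```

View pics/v6.png

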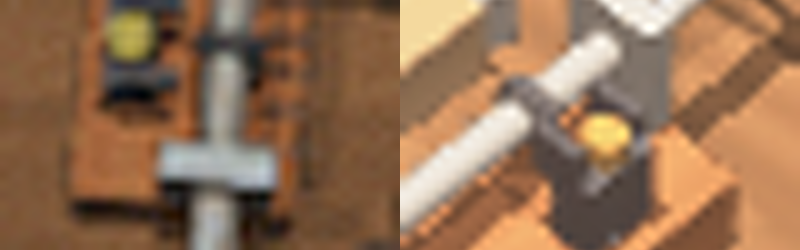

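In this picture the knob is at (130,37), midway between prongs at rows ~5 and ~75, and the ring is at (230,45); the scene half shows the knob at (605,138). I'll triangulate the knob to check the ring against it.

Run:
```python
from h import *
a=-.088; R=np.array([[np.cos(a),-np.sin(a)],[np.sin(a),np.cos(a)]]); org=np.array([.609,.0013])
def yel(f,x0,x1,y0,y1):
    h=cv2.cvtColor(cv2.imread(f)[y0:y1,x0:x1],cv2.COLOR_BGR2HSV); m=cv2.inRange(h,(18,150,90),(32,255,255)); M=cv2.moments(m,True)
    return [M['m10']/M['m00']+x0,M['m01']/M['m00']+y0]
ut=yel("pics/t5.png",240,256,170,190); us=yel("pics/s5.png",270,292,230,250); u4=yel("pics/w4.png",122,145,165,190)
print(ut,us,u4)
p4=dict(np.load("w4.npz"))
for z in (.05,.06,.07,.08): print(z,[np.round((pts(p,u,z)[0,:2]-org)@R*1e3,1) for p,u in ((cam("top"),ut),(cam("scene"),us),(p4,u4))])
# ring in top (crop 230,45) and prongs of stop in top, relative to bearing top
print(((pts(cam("top"),[[259.0,179.5],[257.8,190.5],[258,193.2]],.063)[:,:2]-org)@R*1e3).round(1))
print("tcp",((np.array(r.get_obs()['eef_pos'])[:2]-org)@R*1e3).round(1))
```

```text
Traceback (most recent call last):
ZeroDivisionError: float division by zero
```

Run:
```python
from h import *
a=-.088; R=np.array([[np.cos(a),-np.sin(a)],[np.sin(a),np.cos(a)]]); org=np.array([.609,.0013])
ut,us,u4=[249.,178.7],[280.5,243.3],[132.5,178.]
p4=dict(np.load("w4.npz"))
for z in (.05,.06,.07,.08): print(z,[np.round((pts(p,[u],z)[0,:2]-org)@R*1e3,1) for p,u in ((cam("top"),ut),(cam("scene"),us),(p4,u4))])
print("top: ring, bearing back/front",((pts(cam("top"),[[259.0,179.5],[257.8,189.5],[257.5,193.2]],.065)[:,:2]-org)@R*1e3).round(1).tolist())
print("scene: ring",((pts(cam("scene"),[[272.5,239.0]],.063)[:,:2]-org)@R*1e3).round(1).tolist())
print("tcp",((np.array(r.get_obs()['eef_pos'])[:2]-org)@R*1e3).round(1))
```

```text
0.05 [array([33.3, 70.5]), array([23. , 64.5]), array([27.9, 76.6])]
0.06 [array([31.3, 70. ]), array([28.8, 69.9]), array([30.1, 72.7])]
0.07 [array([29.4, 69.5]), array([34.7, 75.3]), array([32.3, 68.8])]
0.08 [array([27.5, 69. ]), array([40.5, 80.6]), array([34.4, 64.9])]
top: ring, bearing back/front [[30.4, 43.6], [3.8, 44.4], [-6.0, 44.4]]
scene: ring [[35.0, 47.4]]
tcp [-105.1   45.3]
```

The fork is at jig x ≈ 31 mm and the ring at ≈ 32.5 mm, so I pull 1.5 mm more and settle.

```bash
echo '[{"xyz":[-0.001, 0, 0]}, {"xyz":[-0.0015, 0, 0]}, {"xyz":[-0.0015, 0, 0]}, {"xyz":[-0.0015, 0, 0]}, {"xyz":[-0.0015, 0, 0]}]' | python3 -m handwheel
echo '[{}, {}, {}, {}, {}]' | python3 -m handwheel
python3 -c '
from cell import r
print(r.sign_off())'
```

```text
t: 13.05
eef_pos: [0.5068, 0.0558, 0.0358]
orientation: [[0.996, -0.088, 0.004], [-0.088, -0.996, 0.0], [0.004, -0.0, -1.0]]
contact_force: [7.8, -2.4, 1.2]
grip_width: 0.276
grip_force: 59.4
t: 13.55
eef_pos: [0.5068, 0.0558, 0.0358]
orientation: [[0.996, -0.088, 0.004], [-0.088, -0.996, 0.0], [0.004, -0.0, -1.0]]
contact_force: [7.0, -1.0, 2.2]
grip_width: 0.27
grip_force: 59.4
the job is handed in; nothing more can be done
None
```

I handed the job in at 13.55 s: the slab is home against the stop, and the rod is held pulled out about 56.5 mm, which puts the ring within about 2 mm of the middle between the prongs by my measurements; sign-off returned no verdict.

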